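Spin the first-aid carousel and brake it at the pointer

ROBOT

A 6-joint arm with a two-finger parallel gripper is mounted at the origin on the work surface. World frame = base frame: x ahead of the robot, y to its left, z up, the work surface at z = 0. Lengths are in m, angles in rad, forces in N, time in s.
With the tool pointing down it reaches from about 0.375 to 0.9 m from the base axis. Payload 3.1 kg.
Tool frame: the origin (TCP) lies midway between the tips of the shut fingers; the grasp point (between the pads) lies 19 mm behind it; z points along the fingers, y is the line along which they close (so a half turn about z gives the same grasp; the last joint's range is limited). The gripper opens to 87 mm and grips with 3 to 60 N. Pads are 19 mm wide; open, the fingers measure 117 mm over their backs; the gripper's body (75 mm by 190 mm) begins 51 mm behind the grasp point.
Start: joints at [1.028, 0.527, 1.433, -0, 1.181, -0.178], TCP at [0.223, 0.584, 0.189] pointing down, gripper open.
Joint ranges: [-3.08, 3.08], [-0.75, 2.2], [0.22, 2.44], [-1.43, 4.57], [0, 2.65], [-2.85, 2.85]. Speed limits (rad/s): [2.79, 2.79, 3.14, 3.14, 3.14, 3.14].

INTERFACE

Orientations are given as a unit quaternion [x, y, z, w].
In Python, from rig import status, imaging, order gives the robot as it stands.
- The arm moves only by the tool arm_command, never from a script. Its argument "deltas" is one flat list of numbers, 5 for each row, row after row: the opening, from -1 (shut) to 1 (fully open), so that 0 is half open, then the shift along the tool's x, y, z in m, then the turn about the tool's z in rad. In form: [gripper, tx, ty, tz, roll, gripper, tx, ty, tz, roll, ...]. A call has 1 to 12 rows; each row shifts and turns the commanded pose from where the row before left it, along the tool's axes as they then stand; what a row does not reach is not made up. A row lasts 1/8 s, in which the tool goes at most 62.5 mm and 10.7 degrees, less where a joint would pass 70% of its speed; a pose out of reach is approached as far as the arm can. A call with a gripper value outside its range is refused whole. The fingers move at their own pace and stop on an object; "newtons" is the grip in N (left out, the last holds). Time passes only in rows, so rows that do not move let the fingers close. It gives the time, the measured TCP pose, the force, the opening and the grip force at its end, in the units of the state.
- status.get_obs(): the state, without advancing time (a new reading comes with each control period).
- imaging.camera(name): name is "scene" or "side" or "wrist"; returns (picture, depth): 480x640x3 uint8, red, green, blue; 480x640 float32, m along the optical axis (not along the pixel's ray), 0 where there is no reading.
- imaging.camera_params(name): a dict with "intrinsics" (3x3 intrinsics, pixels), "camera_from_world" (4x4, takes a point from world to camera coordinates). Camera axes: x right, y up, looking along -z (the intrinsics and any distortion apply to the point x, -y, -z); pixel columns grow to the right and rows downward; lengths in m; the calibration is good to about 2 mm. The wrist camera is an equidistant fisheye: a pixel r from the principal point sees the ray r / f radians off the axis. A picture is of the moment at which its call begins: read the wrist's pose just before it. camera_params takes no time and is no camera call; for the wrist camera it gives the pose at the moment of the call.
- order.hand_in(): hands the job in; it is judged then, once.
The state is a dict: "time": time; "q": joint angles; "joint_velocities": joint speeds; "joint_torque": joint torques, N m; "position": TCP position; "tool_rot": TCP orientation; "ft_force": force on the tool from outside, world axes, zero at the start; "moment": the same for the moment, N m; "grip_width": finger opening in m; "grip_force": force on a finger pad.
Only numpy, scipy, OpenCV 4.12 (cv2) and the standard library are available. Lean on these libraries where they do the work, as an engineer would, in place of code of your own. Each camera call takes 0.05 s, during which the arm holds its last target. There are 200 camera calls.

TASK

Flick the first-aid carousel round with a fingertip so that it spins freely by itself and its rim tab, the one in line with the tall bottle, passes the stand's arrow at least once. Let the tab come round to the arrow again on its own and brake the carousel right there by pressing a fingertip on it, so that it stops with the tab lined up with the arrow; do not push it slowly into place. Finish while still holding the carousel still with the fingertip, and leave everything else on the table where it stands.

Things in the scene. Friction and masses are not known exactly. Their poses are not given: they have to be found in the camera images.
- stand: Fixed dark steel stand of the carousel. Origin: centre of its foot on the table, on the carousel's vertical axis; z up, x towards the arrow. Foot 170 mm across; a flat steel arrow, 30 mm wide, its top 46 mm above the table, lies outside the rim and points inwards, from 151 to 187 mm from the axis.
- carousel: White plastic disc, 260 mm across, 12 mm thick, 0.5 to 1 kg, turning freely both ways without end about the stand's vertical axis; after a brisk flick (2 to 4 rad/s) it coasts 15 to 30 s, slowing roughly exponentially (time constant 4 to 9 s). Origin on the axis at the disc's underside, 34 mm above the table; its flat top is at 46 mm. Its x axis points through the tall bottle to the tab.
- hub (a point): On the axis, on the disc's flat top (46 mm above the table), turning with the carousel. Four upright white walls, 4 mm thick, rising 30 mm above the disc, run from 12 to 90 mm from the axis at 45, 135, 225 and 315 degrees from the carousel's x axis; a fingertip can push them sideways. Beyond 90 mm the disc is bare and flat: room to brake from above. Central post 28 mm across, 36 mm high.
- bottle (a point): Centre of the tall amber bottle's foot (32 mm across, 57 mm high), 46 mm from the axis on the carousel's +x, fixed to the disc. Likewise fixed, each 46 mm from the axis between two walls: a carton 26 x 34 x 22 mm high on +y, a squat jar 38 mm across, 27 mm high on -x, a paper tape roll 38 mm across, 16 mm high on -y.
- tab (a point): Point on the carousel's rim at its tab: 130 mm from the axis, at the height of the disc's flat top (46 mm above the table). The tab is a flat white tongue, 16 mm wide, standing 15 mm out from the rim, in line with the tall bottle.
- stop (a point): Point on the stand where tab lies when the tab is exactly lined up with the arrow: 130 mm from the axis towards the arrow, 46 mm above the table.
- tape_roll: Bystander: white plastic ring, 64 mm across, hole 38 mm, 24 mm high, loose beside the carousel. Origin under its centre.
- dressing_box: Bystander: white carton 60 x 45 x 32 mm high, loose beside the carousel. Origin under its centre.
- saline: Bystander: upright clear bottle 52 mm across, 130 mm high, beyond the carousel. Origin under its centre.
- ointment_jar: Bystander: white jar 60 mm across, 50 mm high, beyond the carousel. Origin under its centre.
- mug: Bystander: white mug 76 mm across, 85 mm high, on the left. Origin under its centre.
- glove_box: Bystander: cardboard box 120 x 220 x 70 mm high, on the right. Origin under its centre.
- spray: Bystander: white bottle 44 mm across, 120 mm high, on the right, near. Origin under its centre.

How it is judged:
By the outcome, as a careful person would: the job done as asked, in the order asked, and still so for the second after the job is handed in, while the arm keeps its last pose, push and grip.
It also fails if it takes over 64 s, if anything falls off the work surface, if the arm or the gripper's body presses on something with over 40 N, if the wrist force passes 120 N, or if a joint passes its speed limit or range.

## Working session

There is one attempt and no reset: what is moved stays moved. The work goes in short steps, Python scripts to look and compute and a tool call to move; the robot and the scene stay as the last step left them, time stands still between calls to the robot, and variables do not carry over. Pictures are saved under pics/ and viewed, at most 10 in all, crops included, and the job is handed in when it is done.

Besides the shell and the picture viewer there is one more tool, called as name(argument=value, ...), one argument or row to a line, values as JSON. arm_command: Moves the arm, as the interface text tells. Its arguments: {"type":"object","properties":{"deltas":{"type":"array"},"newtons":{"type":"number"}},"required":["deltas"]}

```bash
ls; mkdir -p pics
python3 - <<'E'
from rig import status, imaging
import cv2, numpy as np
o=status.get_obs(); print(o)
for n in ("scene","side"):
    p,d=imaging.camera(n); cv2.imwrite(f"pics/{n}0.png",p[:,:,::-1]); np.save(f"pics/{n}0.npy",d)
    c=imaging.camera_params(n); print(n,c)
E
```

```text
pics
{'time': 0.0, 'q': array([ 1.02750678e+00,  5.28424722e-01,  1.43390035e+00, -2.21012111e-05,
        1.18138309e+00, -1.78485360e-01]), 'joint_velocities': array([-0.00194048,  0.00045215,  0.00089785,  0.00036106,  0.0014381 ,
        0.00127616]), 'joint_torque': array([ 8.28648638e-06, -4.40029800e+01, -1.76588112e+01,  6.32748543e-02,
        5.80772536e-02, -1.58119556e-04]), 'position': array([0.22253007, 0.58318777, 0.18769779]), 'tool_rot': array([ 1.81388101e-01,  9.83411022e-01, -9.93227311e-04, -3.63937849e-04]), 'ft_force': array([ 0.42829031, -0.21544048,  0.02400656]), 'moment': array([-0.04183569, -0.03797028,  0.02422048]), 'grip_force': 0.0, 'grip_width': 0.08667766183783082}
scene {'intrinsics': array([[576.3434982 ,   0.        , 322.60357844],
       [  0.        , 576.3434982 , 238.65295921],
       [  0.        ,   0.        ,   1.        ]]), 'camera_from_world': array([[ 0.66431896,  0.74739803,  0.00874695, -0.37301467],
       [-0.58761808,  0.51499598,  0.62408664,  0.28883655],
       [ 0.46193648, -0.41973245,  0.78130619, -1.71614098],
       [ 0.        ,  0.        ,  0.        ,  1.        ]])}
side {'intrinsics': array([[439.50461427,   0.        , 318.31793699],
       [  0.        , 439.50461427, 237.9902056 ],
       [  0.        ,   0.        ,   1.        ]]), 'camera_from_world': array([[ 0.81982713, -0.57238136, -0.01621902, -0.4762585 ],
       [ 0.3718791 ,  0.5106802 ,  0.77518492, -0.25862306],
       [-0.43541867, -0.64154914,  0.63152615, -0.84482143],
       [ 0.        ,  0.        ,  0.        ,  1.        ]])}
```

View pics/scene0.png

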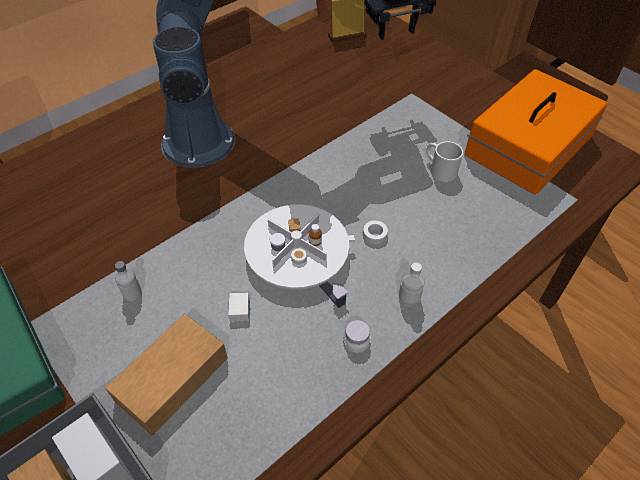

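View pics/side0.png

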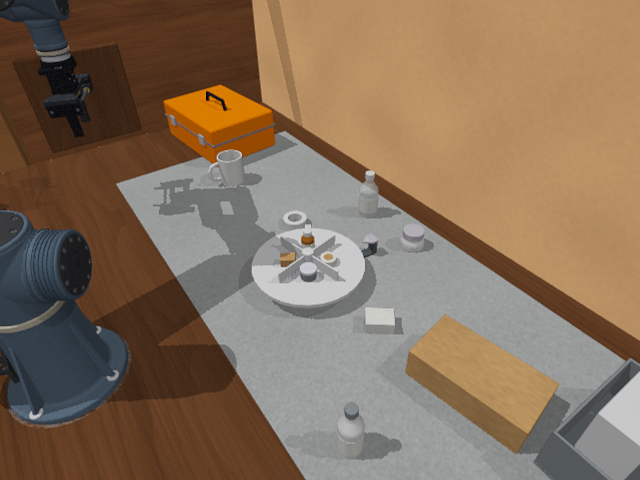

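The scene view shows the disc centred near (297,243), its tab at (352,238) and the arrow at (335,293). The side view shows the disc near (308,265) and the arrow near (370,245). The loose roll stands just outside the tab.

```bash
cat > h.py <<'E'
import numpy as np, cv2
from rig import status, imaging
def cast(n,uv,z,P=None):
    """Cast pixels onto the plane of height z."""
    P=P or imaging.camera_params(n); K=P["intrinsics"];T=P["camera_from_world"]
    uv=np.atleast_2d(uv).astype(float)
    d=np.c_[(uv[:,0]-K[0,2])/K[0,0],-(uv[:,1]-K[1,2])/K[1,1],-np.ones(len(uv))]@T[:3,:3]
    c=-T[:3,:3].T@T[:3,3]
    return c+d*((np.broadcast_to(z,len(uv))-c[2])/d[:,2])[:,None]
def cloud(n,d):
    """World point of each pixel, from depth."""
    P=imaging.camera_params(n);K=P["intrinsics"];T=P["camera_from_world"]
    v,u=np.mgrid[:480,:640]
    X=np.stack([(u-K[0,2])/K[0,0]*d,-(v-K[1,2])/K[1,1]*d,-d],-1)
    return (X-T[:3,3])@T[:3,:3]
def circle(p):
    A=np.c_[2*p,np.ones(len(p))]; s=np.linalg.lstsq(A,(p**2).sum(1),rcond=None)[0]
    return s[:2],np.sqrt(s[2]+s[:2]@s[:2])
E
python3 - <<'E'
from h import *
for n,ctr in (("scene",(297,243)),("side",(308,265))):
    im=cv2.imread(f"pics/{n}0.png"); d=np.load(f"pics/{n}0.npy"); X=cloud(n,d)
    c0=cast(n,ctr,.046)[0,:2]; r=np.hypot(*(X[...,:2]-c0).transpose(2,0,1))
    m=((d>0)&(abs(X[...,2]-.046)<.005)&(r<.2)&(im.min(2)>135)).astype(np.uint8)
    cs,_=cv2.findContours(m,cv2.RETR_EXTERNAL,cv2.CHAIN_APPROX_NONE); k=max(cs,key=cv2.contourArea)[:,0]
    p=cast(n,k,.046)[:,:2]
    for _ in range(6):
        c,R=circle(p); e=abs(np.hypot(*(p-c).T)-R); p=p[e<max(.003,2*np.median(e))]
    print(n,"centre",c0,c,"R",R,len(p),"top z",np.median(X[...,2][m>0]))
    q=cast(n,np.argwhere(m>0)[:,::-1],.046)[:,:2]-c; rr=np.hypot(*q.T); t=q[(rr>.136)&(rr<.15)]
    print(" tab ang",np.degrees(np.arctan2(*t.mean(0)[::-1])),len(t),rr.max(), np.degrees(np.arctan2(t[:,1],t[:,0])).round()[::6])
    q=X[...,:2]-c; rr=np.hypot(q[...,0],q[...,1])
    a=(rr>.150)&(rr<.19)&(im.max(2)<75)&(X[...,2]>.036)&(X[...,2]<.056)
    uv=np.argwhere(a)[:,::-1]; w=cast(n,uv,.046)[:,:2]-c
    an=np.degrees(np.arctan2(w[:,1],w[:,0])); print(" arrow",len(w),np.median(an),an.mean(),an.min(),an.max(),uv.mean(0))
    # bystanders: things 15+ mm high
    a=(X[...,2]>.012)&(rr>.15)&(rr<.42)&(d>0); 
    nl,L,S,C=cv2.connectedComponentsWithStats(a.astype(np.uint8))
    for i in range(1,nl):
        if S[i,4]>60:
            w=X[L==i]; print("  obj",C[i].round(),S[i,4],np.median(w,0).round(3),"lo",w.min(0).round(3),"hi",w.max(0).round(3))
E
```

```text
scene centre [ 0.51800256 -0.04636563] [ 0.51756337 -0.04850522] R 0.12848284242666874 262 top z 0.0462295233083424
 tab ang 56.76177165233723 18 0.18704378508121833 [60. 57. 56.]
 arrow 13 -8.153181597098461 -7.878199688093174 -10.535851053661906 -3.858413037140867 [337.23076923 293.92307692]
  obj [194.  84.] 548 [ 0.107 -0.03   0.282] lo [ 0.098 -0.056  0.225] hi [0.122 0.003 0.328]
  obj [375. 231.] 347 [0.604 0.14  0.023] lo [0.57  0.109 0.012] hi [0.636 0.173 0.031]
  obj [128. 280.] 566 [ 0.363 -0.42   0.074] lo [ 0.339 -0.439  0.012] hi [ 0.374 -0.397  0.127]
  obj [412. 285.] 784 [0.803 0.056 0.081] lo [0.77  0.04  0.012] hi [0.822 0.089 0.134]
  obj [339. 294.] 218 [ 0.695 -0.067  0.045] lo [ 0.668 -0.081  0.012] hi [ 0.706 -0.05   0.052]
  obj [238. 306.] 528 [ 0.561 -0.258  0.032] lo [ 0.52  -0.292  0.012] hi [ 0.591 -0.22   0.039]
  obj [190. 349.] 2984 [ 0.602 -0.408  0.069] lo [ 0.519 -0.467  0.012] hi [ 0.656 -0.348  0.078]
  obj [357. 335.] 663 [ 0.8   -0.112  0.048] lo [ 0.764 -0.137  0.012] hi [ 0.825 -0.079  0.057]
side centre [ 0.51296181 -0.05754284] [ 0.517624 
[... 284 characters left out ...]
0.012] hi [0.814 0.089 0.134]
  obj [295. 219.] 305 [0.6   0.136 0.024] lo [0.571 0.108 0.012] hi [0.633 0.176 0.029]
  obj [412. 236.] 526 [ 0.783 -0.117  0.044] lo [ 0.764 -0.139  0.012] hi [ 0.818 -0.082  0.055]
  obj [ 81. 250.] 668 [ 0.106 -0.039  0.283] lo [ 0.098 -0.055  0.225] hi [ 0.119 -0.011  0.327]
  obj [371. 241.] 179 [ 0.692 -0.071  0.046] lo [ 0.668 -0.084  0.012] hi [ 0.706 -0.051  0.051]
  obj [379. 319.] 691 [ 0.55  -0.262  0.033] lo [ 0.518 -0.293  0.012] hi [ 0.591 -0.224  0.037]
  obj [446. 356.] 4175 [ 0.564 -0.417  0.071] lo [ 0.519 -0.47   0.012] hi [ 0.655 -0.351  0.076]
  obj [348. 420.] 632 [ 0.342 -0.424  0.091] lo [ 0.326 -0.44   0.012] hi [ 0.368 -0.402  0.125]
```

Run:
```python
from h import *
c=np.array([.5176,-.0495]); out=[]
for n,b in (("scene",(285,200,100,110)),("side",(300,200,110,100))):
    im=cv2.imread(f"pics/{n}0.png"); d=np.load(f"pics/{n}0.npy"); X=cloud(n,d)
    q=X[...,:2]-c; rr=np.hypot(q[...,0],q[...,1])
    a=(rr>.140)&(rr<.2)&(abs(X[...,2]-.046)<.005)&(d>0)&(q[...,0]>.1)&(abs(q[...,1])<.06)
    uv=np.argwhere(a)[:,::-1]; w=cast(n,uv,.046)[:,:2]-c
    an=np.degrees(np.arctan2(w[:,1],w[:,0])); r=np.hypot(*w.T)
    print(n,len(w),"mean",an.mean(),"cen",np.degrees(np.arctan2(*w.mean(0)[::-1])),"r",r.min(),r.max())
    for lo in np.arange(.148,.19,.006):
        s=(r>=lo)&(r<lo+.006)
        if s.sum()>2: 
            t=an[s]; print("  r%.3f"%lo,s.sum(),t.min().round(1),t.max().round(1),((t.min()+t.max())/2).round(1))
    x,y,W,H=b; out.append(cv2.resize(im[y:y+100,x:x+100],(400,400),interpolation=cv2.INTER_CUBIC))
cv2.imwrite("pics/crop.png",np.hstack(out))
```

```text
scene 142 mean -5.228329691649576 cen -5.224840862454232 r 0.15047586921489495 0.18890515719567513
  r0.148 5 -6.6 -3.9 -5.3
  r0.154 15 -8.4 -2.5 -5.4
  r0.160 20 -8.9 -1.3 -5.1
  r0.166 28 -10.0 -0.1 -5.0
  r0.172 26 -10.3 -0.1 -5.2
  r0.178 28 -9.9 -0.2 -5.1
  r0.184 20 -9.6 -0.8 -5.2
side 117 mean -6.001672497640973 cen -5.988526092760377 r 0.1498768317166201 0.18902033801848886
  r0.148 3 -7.4 -5.7 -6.6
  r0.154 11 -8.6 -3.4 -6.0
  r0.160 19 -11.3 -1.7 -6.5
  r0.166 22 -10.9 -0.5 -5.7
  r0.172 23 -11.5 -1.0 -6.3
  r0.178 22 -11.1 -0.5 -5.8
  r0.184 17 -10.4 -0.8 -5.6
```

View pics/crop.png

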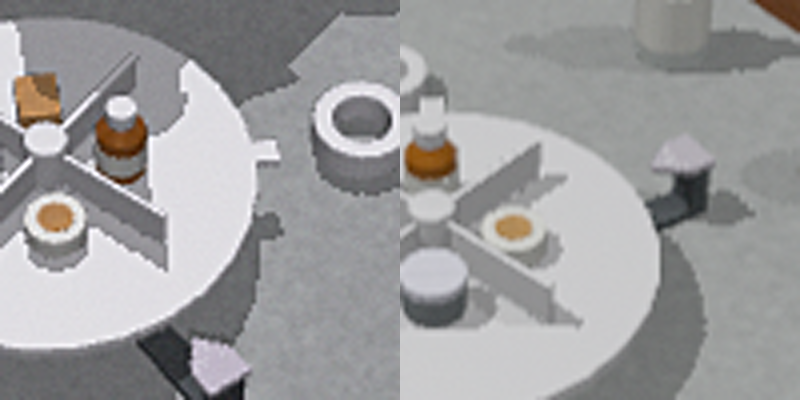

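Axis at about (0.518, -0.0495). The arrow is at -5.6° and the tab at 56.7°, so a clockwise flick by the wall at 101.7° fits. I'll shut the gripper, square the tool to the world axes and approach.

arm_command(
  deltas=[-1,0,0,0,-0.183,-1,0,0,0,-0.182,-1,-0.02,-0.045,0,0,-1,-0.02,-0.045,0,0,-1,-0.02,-0.045,0,0,-1,-0.02,-0.045,0,0,-1,-0.02,-0.045,0,0,-1,-0.02,-0.045,0,0,-1,-0.02,-0.045,0,0,-1,-0.02,-0.045,0,0,-1,-0.02,-0.045,0,0,-1,-0.02,-0.045,0,0],
  newtons=20,
)

```text
time: 1.6
position: [0.4234, 0.1324, 0.1885]
tool_rot: [-0.0, 1.0, 0.0, -0.0]
ft_force: [0.3, 0.3, -0.1]
grip_width: 0.0002
grip_force: 0.0
```

arm_command(
  deltas=[-1,-0.021,-0.039,0.01,0,-1,-0.021,-0.039,0.02,0,-1,-0.02,-0.0375,0.02,0,-1,0,0,0.03,0,-1,0,0,0.018,0,-1,0,0,0,0],
)

```text
time: 2.35
position: [0.4836, 0.0185, 0.0893]
tool_rot: [0.0, 1.0, 0.0, -0.002]
ft_force: [-0.1, 0.1, 0.0]
grip_width: 0.0005
grip_force: 0.0
```

Run:
```python
from h import *
o=status.get_obs(); print(o["time"],o["position"].round(4),o["ft_force"].round(2))
a=[imaging.camera(n)[0][...,::-1] for n in ("scene","side")]
for k,(i,b) in enumerate(zip(a,((215,150),(230,170)))):
    a[k]=cv2.resize(i[b[1]:b[1]+150,b[0]:b[0]+150],(400,400),interpolation=cv2.INTER_CUBIC)
cv2.imwrite("pics/pre.png",np.hstack(a))
```

```text
2.35 [0.4836 0.0185 0.0893] [-0.09  0.12  0.05]
```

View pics/pre.png

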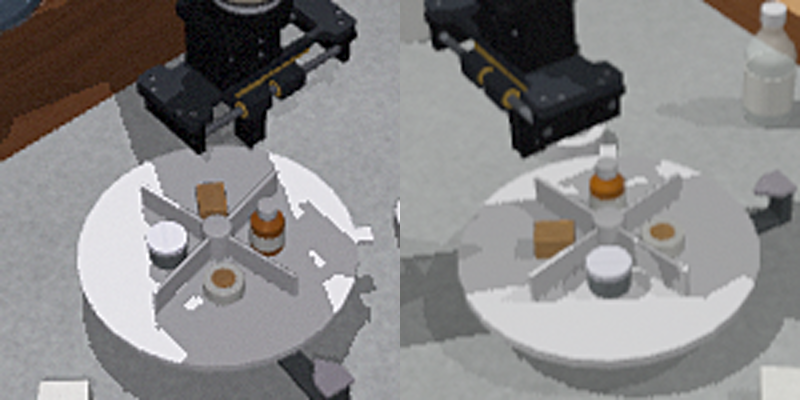

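The fingertip hangs at crop (250,150), between the carton (212,200) and the wall tip (270,185), on the wall's rear side as planned. I'll descend now.

arm_command(
  deltas=[-1,0,0,0.018,0,-1,0,0,0.015,0,-1,0,0,0,0],
)

```text
time: 2.82
position: [0.485, 0.0187, 0.0579]
tool_rot: [-0.0, 1.0, 0.0, -0.0]
ft_force: [-0.2, 0.8, -0.1]
grip_width: 0.0006
grip_force: 0.0
```

arm_command(
  deltas=[-1,-0.008,0.002,0,0,-1,-0.014,0.006,0,0,-1,-0.026,0.01,0,0,-1,-0.006,0.022,-0.03,0,-1,0.01,0.005,-0.025,0],
)

```text
time: 3.45
position: [0.5322, 0.0648, 0.1142]
tool_rot: [-0.001, 1.0, -0.0, 0.002]
ft_force: [-0.1, 0.0, -0.3]
grip_width: 0.0004
grip_force: 0.0
```

```bash
cat >> h.py <<'E'
C=np.array([.5176,-.0495])
def tab(n):
    """(time, tab angle deg, pixels) from depth just beyond the rim."""
    t=status.get_obs()["time"]; d=imaging.camera(n)[1]; X=cloud(n,d)
    c=np.array([.5176,-.0487 if n=="scene" else -.0506])
    uv=np.argwhere((d>0)&(abs(X[...,2]-.046)<.006))[:,::-1]
    w=cast(n,uv,.046)[:,:2]-c; r=np.hypot(*w.T); w=w[(r>.1345)&(r<.1475)]
    if len(w)<5: return t,np.nan,len(w)
    m=w.mean(0); return t,np.degrees(np.arctan2(m[1],m[0])),len(w)
E
python3 - <<'E'
from h import *
o=status.get_obs(); print(o["time"],o["position"].round(4),o["ft_force"].round(2))
for n in ("scene","side","scene","side","scene"): print(n,tab(n))
E
```

```text
3.45 [0.5322 0.0648 0.1142] [-0.12  0.01 -0.28]
scene (3.45, np.float64(54.042498017469576), 27)
side (3.5, np.float64(58.03598452326487), 20)
scene (3.55, np.float64(56.206420126342856), 25)
side (3.6, np.float64(56.62852080626317), 18)
scene (3.65, np.float64(56.11826600216503), 27)
```

Run:
```python
from h import *
a=[imaging.camera(n)[0][...,::-1] for n in ("scene","side")]
for k,(i,b) in enumerate(zip(a,((215,150),(230,170)))):
    a[k]=cv2.resize(i[b[1]:b[1]+150,b[0]:b[0]+150],(400,400),interpolation=cv2.INTER_CUBIC)
cv2.imwrite("pics/post.png",np.hstack(a))
print(tab("scene"),tab("side"))
```

```text
(3.8, np.float64(56.284084633000695), 26) (3.85, np.float64(55.73123467050196), 21)
```

View pics/post.png

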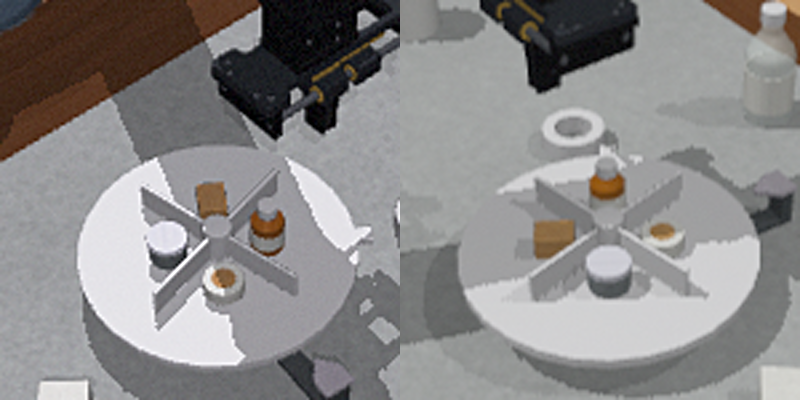

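The disc hasn't turned. In both views the fingertip is about 25 mm higher than the reported TCP would put it. I'll measure the true tip height from depth.

Run:
```python
from h import *
p=status.get_obs()["position"]; print(p.round(4), status.get_obs()["q"].round(3))
for n in ("scene","side"):
    im,d=imaging.camera(n); X=cloud(n,d)
    m=(d>0)&(np.hypot(X[...,0]-p[0],X[...,1]-p[1])<.04)&(X[...,2]>.085)&(im.max(2)<70)
    w=X[m]; print(n,len(w),"z lo",np.percentile(w[:,2],[0,1,3,10]).round(4))
    for lo in np.arange(.085,.2,.01):
        s=w[(w[:,2]>=lo)&(w[:,2]<lo+.01)]
        if len(s)>4: print("  z%.3f"%lo,len(s),"x",(s[:,0].min()-p[0]).round(3),(s[:,0].max()-p[0]).round(3),"y",(s[:,1].min()-p[1]).round(3),(s[:,1].max()-p[1]).round(3))
```

```text
[0.5288 0.0632 0.1118] [-0.091  0.514  1.738 -0.     0.891 -1.662]
scene 1691 z lo [0.1464 0.1527 0.1625 0.2364]
  z0.145 25 x -0.01 0.012 y -0.009 0.011
  z0.155 36 x -0.011 0.013 y -0.011 0.011
  z0.165 30 x -0.007 0.014 y -0.01 0.01
  z0.175 20 x 0.002 0.013 y -0.012 0.011
side 1230 z lo [0.1479 0.1514 0.1575 0.1839]
  z0.145 26 x -0.011 0.01 y -0.012 0.007
  z0.155 41 x -0.01 0.011 y -0.012 0.008
  z0.165 31 x -0.011 0.003 y -0.012 0.007
  z0.175 29 x -0.01 0.002 y -0.014 0.01
  z0.185 30 x -0.011 0.0 y -0.016 0.01
  z0.195 8 x -0.011 -0.008 y -0.018 -0.0
```

Run:
```python
from h import *
p=status.get_obs()["position"]; print(p.round(4))
for n in ("scene","side"):
    im,d=imaging.camera(n); X=cloud(n,d)
    m=(d>0)&(np.hypot(X[...,0]-p[0],X[...,1]-p[1])<.03)&(X[...,2]>.06)
    w=X[m]; print(n,len(w),np.sort(w[:,2])[:8].round(4))
    P=imaging.camera_params(n); T=P["camera_from_world"]
    for dz in (0,.02,.035):
        q=T[:3,:3]@(p+[0,0,dz])+T[:3,3]; u=P["intrinsics"]@[q[0],-q[1],-q[2]]; u=u[:2]/u[2]; a,b=u.round().astype(int); print(dz,u.round(1),im[b,a],X[b,a].round(3))
```

```text
[0.5288 0.0631 0.112 ]
scene 901 [0.1465 0.147  0.1473 0.1474 0.1485 0.1491 0.1492 0.1494]
0 [333.4 205.8] [158 160 161] [ 0.456  0.132 -0.001]
0.02 [333.6 200.2] [157 158 160] [0.444 0.146 0.003]
0.035 [333.8 196. ] [8 9 8] [0.539 0.055 0.161]
side 462 [0.147  0.1471 0.1482 0.1488 0.149  0.1491 0.1491 0.1495]
0 [284.4 214. ] [174 176 175] [0.602 0.198 0.001]
0.02 [283.8 207.1] [167 169 169] [0.618 0.224 0.004]
0.035 [283.4 201.8] [14 14 11] [0.523 0.054 0.154]
```

Run:
```python
from h import *
p=status.get_obs()["position"]
for n in ("scene","side"):
    im,d=imaging.camera(n); X=cloud(n,d)
    m=(d>0)&(abs(X[...,0]-p[0])<.09)&(abs(X[...,1]-p[1])<.12)&(X[...,2]>.115)
    w=X[m]-p
    print(n)
    for lo in np.arange(.02,.14,.01):
        s=w[(w[:,2]>=lo)&(w[:,2]<lo+.01)]
        if len(s)>4: print("  dz%.3f"%lo,len(s),"x",s[:,0].min().round(3),s[:,0].max().round(3),"y",s[:,1].min().round(3),s[:,1].max().round(3))
```

```text
scene
  dz0.030 19 x -0.012 0.012 y -0.008 0.011
  dz0.040 32 x -0.01 0.013 y -0.011 0.009
  dz0.050 31 x -0.009 0.013 y -0.01 0.009
  dz0.060 26 x -0.004 0.013 y -0.012 0.012
  dz0.070 8 x -0.01 0.013 y -0.014 -0.008
  dz0.100 72 x -0.033 0.038 y -0.087 0.087
  dz0.110 218 x -0.037 0.041 y -0.088 0.088
  dz0.120 304 x -0.026 0.042 y -0.092 0.092
  dz0.130 187 x -0.035 0.039 y -0.095 0.094
side
  dz0.030 19 x -0.01 0.012 y -0.011 0.008
  dz0.040 41 x -0.011 0.01 y -0.012 0.008
  dz0.050 30 x -0.011 0.006 y -0.012 0.006
  dz0.060 36 x -0.011 0.003 y -0.014 0.01
  dz0.070 30 x -0.011 0.002 y -0.017 0.012
  dz0.080 16 x -0.01 -0.006 y -0.018 0.007
  dz0.100 79 x -0.036 0.036 y -0.091 0.088
  dz0.110 252 x -0.038 0.038 y -0.09 0.083
  dz0.120 346 x -0.038 0.037 y -0.094 0.085
  dz0.130 229 x -0.036 0.039 y -0.096 0.093
```

The whole gripper stands about 34 mm higher than reported, and the body is still 70 mm above the tip, so the first sweep went over the walls. I'll touch the still disc at the braking spot to find the true contact height by force.

arm_command(
  deltas=[-1,0.037,-0.009,0.01,0,-1,0.036,-0.009,0.02,0,-1,0,0,0.035,0,-1,0,0,0.023,0,-1,0,0,0.003,0,-1,0,0,0,0],
)

```text
time: 4.95
position: [0.4565, 0.0454, 0.0219]
tool_rot: [-0.0, 1.0, -0.0, 0.0]
ft_force: [0.5, -0.1, -0.5]
grip_width: 0.0003
grip_force: 0.0
```

arm_command(
  deltas=[-1,0,0,0.005,0,-1,0,0,0,0],
)

```text
time: 5.2
position: [0.4564, 0.0454, 0.017]
tool_rot: [-0.0, 1.0, -0.0, 0.0]
ft_force: [0.4, -0.5, -0.5]
grip_width: 0.0005
grip_force: 0.0
```

arm_command(
  deltas=[-1,0,0,0.002,0,-1,0,0,0,0],
)

```text
time: 5.45
position: [0.4561, 0.0454, 0.0147]
tool_rot: [-0.0, 1.0, -0.0, 0.0]
ft_force: [-0.2, -0.2, -0.3]
grip_width: 0.0004
grip_force: 0.0
```

arm_command(
  deltas=[-1,0,0,0.002,0,-1,0,0,0,0],
)

```text
time: 5.7
position: [0.456, 0.0454, 0.0126]
tool_rot: [-0.0, 1.0, -0.0, -0.0]
ft_force: [0.0, -0.9, 0.7]
grip_width: 0.0
grip_force: 0.0
```

arm_command(
  deltas=[-1,0,0,0.001,0,-1,0,0,0,0],
)

```text
time: 5.95
position: [0.4564, 0.0456, 0.0125]
tool_rot: [0.0, 1.0, 0.0, 0.001]
ft_force: [-0.1, 0.8, 8.7]
grip_width: 0.0006
grip_force: 4.4
```

arm_command(
  deltas=[-1,0,0,0.001,0,-1,0,0,0,0],
)

```text
time: 6.2
position: [0.4567, 0.0457, 0.0124]
tool_rot: [0.0, 1.0, 0.0, 0.001]
ft_force: [-1.7, 1.7, 17.3]
grip_width: 0.0008
grip_force: 9.0
```

arm_command(
  deltas=[-1,0,0,0.001,0,-1,0,0,0,0],
)

```text
time: 6.45
position: [0.457, 0.0459, 0.0123]
tool_rot: [0.0, 1.0, 0.0, 0.002]
ft_force: [-2.4, 2.5, 27.2]
grip_width: 0.0005
grip_force: 13.6
```

Contact is at a TCP height of 0.0125, with about 9 N per mm beyond it. Next I move behind the wall at the proper height.

arm_command(
  deltas=[-1,0,0,-0.015,0,-1,-0.014,-0.014,0,0,-1,-0.0145,-0.014,0,0,-1,0,0,0,0],
)

```text
time: 6.95
position: [0.4872, 0.0155, 0.0241]
tool_rot: [0.001, 1.0, -0.0, 0.001]
ft_force: [-0.4, 0.0, -0.5]
grip_width: 0.0006
grip_force: 0.0
```

Run:
```python
from h import *
o=status.get_obs(); print(o["time"],o["position"].round(4),o["ft_force"].round(2),((o["position"][:2]-C)*1e3).round(1)); print(tab("scene"),tab("side"))
```

```text
6.95 [0.4872 0.0155 0.0241] [-0.42  0.01 -0.52] [-30.4  65. ]
(6.95, np.float64(49.23208051675821), 29) (7.0, np.float64(44.88946092557011), 18)
```

Run:
```python
from h import *
for n in ("scene","side")*3: print(n,tab(n))
o=status.get_obs(); print(o["time"],o["position"].round(4),o["ft_force"].round(2),((o["position"][:2]-C)*1e3).round(1))
```

```text
scene (7.05, np.float64(42.65657423028662), 27)
side (7.1, np.float64(36.06113991183087), 25)
scene (7.15, np.float64(35.83567236192116), 28)
side (7.2, np.float64(33.945713125361145), 22)
scene (7.25, np.float64(33.4744728177653), 28)
side (7.3, np.float64(35.94740102797829), 22)
7.35 [0.484  0.0178 0.0245] [ 0.58  0.68 -0.31] [-33.6  67.3]
```

Run:
```python
from h import *
for n in ("scene","side")*2: print(n,tab(n))
```

```text
scene (7.35, np.float64(36.30919551819394), 29)
side (7.4, np.float64(35.3338419410492), 22)
scene (7.45, np.float64(37.18871079284412), 27)
side (7.5, np.float64(35.85136536417908), 23)
```

The arm overshot and nudged the wall. The carton then stopped against the finger, so the disc is at rest with the tab at 36°. Since it now starts so near the arrow, I'll flick anticlockwise, giving the tab 318° before the first pass. I'll lift over to the other side of that wall, now at 81°.

arm_command(
  deltas=[-1,0,0,-0.035,0,-1,-0.031,0,0,0,-1,-0.031,0,0,0,-1,0,0,0,0,-1,0,0,0,0,-1,0,0,0.018,0,-1,0,0,0.017,0,-1,0,0,0,0],
)

```text
time: 8.55
position: [0.5442, 0.0177, 0.0231]
tool_rot: [-0.0, 1.0, 0.0, -0.002]
ft_force: [-0.3, -0.7, -1.1]
grip_width: 0.0003
grip_force: 0.0
```

Run:
```python
from h import *
o=status.get_obs(); print(o["time"],o["position"].round(4),o["ft_force"].round(2),((o["position"][:2]-C)*1e3).round(1))
for n in ("scene","side")*2: print(n,tab(n))
```

```text
8.55 [0.5442 0.0177 0.0231] [-0.3  -0.68 -1.07] [26.6 67.2]
scene (8.55, np.float64(42.784742630851724), 24)
side (8.6, nan, 3)
scene (8.65, np.float64(42.813166991527936), 28)
side (8.7, nan, 4)
```

arm_command(
  deltas=[-1,0.012,0.005,0,0,-1,0.018,0.009,0,0,-1,0.036,-0.006,0,0,-1,0.006,0.02,-0.045,0,-1,0.012,0,0,0],
)

```text
time: 9.38
position: [0.4637, 0.0462, 0.0721]
tool_rot: [-0.001, 1.0, -0.0, 0.003]
ft_force: [-0.2, -0.0, -0.0]
grip_width: 0.0005
grip_force: 0.0
```

Run:
```python
from h import *
o=status.get_obs(); print(o["time"],o["position"].round(4),o["ft_force"].round(2),((o["position"][:2]-C)*1e3).round(1))
for n in ("scene","side")*4: print(n,tab(n))
```

```text
9.375 [0.4637 0.0462 0.0721] [-0.2  -0.03 -0.03] [-53.9  95.7]
scene (9.375, np.float64(141.69199909984945), 15)
side (9.425, np.float64(156.1251321420563), 34)
scene (9.475, np.float64(165.75646656840723), 22)
side (9.525, np.float64(179.39925607450914), 37)
scene (9.575, np.float64(-171.12627570361434), 22)
side (9.625, np.float64(-157.99587626717673), 45)
scene (9.675, np.float64(-148.30384820617547), 24)
side (9.725, np.float64(-136.97374580093725), 41)
```

Spinning freely anticlockwise at about 4 rad/s. I'll lower to hover 10 mm above the bare annulus and track the tab.

arm_command(
  deltas=[-1,0.004,0,0.015,0,-1,0,0,0.015,0,-1,0,0,0.01,0,-1,0,0,0,0,-1,0,0,0,0,-1,0,0,0,0,-1,0,0,0,0,-1,0,0,0,0],
)

```text
time: 10.78
position: [0.4587, 0.0454, 0.0299]
tool_rot: [-0.0, 1.0, -0.0, 0.0]
ft_force: [-0.1, 0.9, -0.3]
grip_width: 0.0008
grip_force: 0.0
```

```bash
cat > track.py <<'E'
import sys
from h import *
o=status.get_obs(); print(o["time"],o["position"].round(4),o["ft_force"].round(2),((o["position"][:2]-C)*1e3).round(1))
with open("log.txt","a") as f:
    for k in range(int(sys.argv[1])):
        n=("scene","side")[k%2] if len(sys.argv)<3 else sys.argv[2]
        r=tab(n); print(n,*np.round(r,3)); f.write("%s %f %f %d\n"%(n,*r))
E
python3 track.py 6
```

```text
10.775 [0.4587 0.0454 0.0299] [-0.1   0.86 -0.29] [-58.9  94.9]
scene 10.775 80.225 22.0
side 10.825 nan 2.0
scene 10.875 99.467 23.0
side 10.925 nan 2.0
scene 10.975 116.647 13.0
side 11.025 130.183 28.0
```

arm_command(
  deltas=[-1,0,0,-0.01,0,-1,0,0,0,0,-1,0,0,0,0,-1,0,0,0,0,-1,0,0,0,0,-1,0,0,0.01,0],
)

```text
time: 11.82
position: [0.4592, 0.0453, 0.0297]
tool_rot: [-0.0, 1.0, -0.0, 0.001]
ft_force: [-0.5, -0.2, -0.2]
grip_width: 0.0004
grip_force: 0.0
```

Run:
```python
from h import *
f=open("log.txt","a")
for k in range(8):
    o=status.get_obs(); r=tab("scene"); print(o["time"],o["position"][2].round(4),np.round(r,2)); f.write("scene %f %f %d\n"%r)
```

```text
11.825 0.0297 [ 11.82 -91.02  33.  ]
11.875 0.0284 [ 11.88 -84.26  31.  ]
11.925 0.0286 [ 11.92 -75.89  33.  ]
11.975 0.0289 [ 11.98 -67.96  34.  ]
12.025 0.0291 [ 12.02 -60.11  31.  ]
12.075 0.0293 [ 12.08 -52.23  33.  ]
12.125 0.0295 [ 12.12 -44.5   35.  ]
12.175 0.0296 [ 12.18 -36.38  35.  ]
```

arm_command(
  deltas=[-1,0,0,0.005,0,-1,0,0,0.005,0,-1,0,0,0,0,-1,0,0,0,0,-1,0,0,0,0,-1,0,0,0,0,-1,0,0,0,0,-1,0,0,0,0,-1,0,0,0,0,-1,0,0,0,0,-1,0,0,0,0,-1,0,0,0,0],
)

```text
time: 13.72
position: [0.4585, 0.0454, 0.0196]
tool_rot: [-0.0, 1.0, -0.0, -0.0]
ft_force: [-0.8, -0.3, -0.1]
grip_width: 0.0008
grip_force: 0.0
```

```bash
python3 track.py 4 scene
```

```text
13.725 [0.4585 0.0454 0.0196] [-0.75 -0.25 -0.09] [-59.1  94.9]
scene 13.725 178.214 21.0
scene 13.775 -175.678 23.0
scene 13.825 -169.628 23.0
scene 13.875 -163.489 25.0
```

arm_command(
  deltas=[-1,0,0,0,0,-1,0,0,0,0,-1,0,0,0,0,-1,0,0,0,0,-1,0,0,0,0,-1,0,0,0,0,-1,0,0,0,0,-1,0,0,0,0],
)

```text
time: 14.92
position: [0.4585, 0.0454, 0.0196]
tool_rot: [-0.0, 1.0, -0.0, -0.0]
ft_force: [-1.0, -0.1, -0.0]
grip_width: 0.0002
grip_force: 0.0
```

```bash
python3 track.py 4 scene
```

```text
14.925 [0.4585 0.0454 0.0196] [-1.01 -0.14 -0.05] [-59.1  94.9]
scene 14.925 -48.036 33.0
scene 14.975 -43.105 33.0
scene 15.025 -38.152 33.0
scene 15.075 -33.721 31.0
```

```bash
cat > fit.py <<'E'
import numpy as np
from scipy.optimize import curve_fit
L=[l.split() for l in open("log.txt")]
t=np.array([float(l[1]) for l in L if l[0]=="scene"]);a=np.array([float(l[2]) for l in L if l[0]=="scene"])
k=~np.isnan(a)&(t>10.8); t=t[k];a=a[k]
# unwrap along a rough speed guess
u=[a[0]]
for i in range(1,len(t)):
    dt=t[i]-t[i-1]; v=(195*np.exp(-(t[i]+t[i-1]-2*t[0])/2/6.3)); p=u[-1]+v*dt; u.append(a[i]+360*round((p-a[i])/360))
u=np.array(u); t0=t[0]
f=lambda t,A,w,T,c: A+(w+c*T)*T*(1-np.exp(-(t-t0)/T))-c*T*(t-t0)
for c in (0,2,4,8):
    g=lambda t,A,w,T: f(t,A,w,T,c)
    p,_=curve_fit(g,t,u,p0=[u[0],190,6]); e=u-g(t,*p)
    s=np.linspace(t[-1],t[-1]+25,50001); y=g(s,*p); v=np.gradient(y,s)
    print("c",c,p.round(2),"rms",e.std().round(2),"last",t[-1],u[-1].round(1),"v",v[0].round(1))
    for tgt in np.arange(-5.5,3000,360):
        if u[-1]<tgt<y.max(): i=np.argmax(y>tgt); print("   pass",tgt,"t",s[i].round(3),"v",v[i].round(1))
E
python3 fit.py
```

```text
c 0 [ 98.69 191.53   6.33] rms 0.48 last 15.075 686.3 v 98.7
   pass 714.5 t 15.363 v 94.3
   pass 1074.5 t 21.212 v 37.4
c 2 [ 98.83 190.99   6.96] rms 0.49 last 15.075 686.3 v 98.2
   pass 714.5 t 15.366 v 93.6
   pass 1074.5 t 21.734 v 29.2
c 4 [ 98.97 190.45   7.73] rms 0.52 last 15.075 686.3 v 97.7
   pass 714.5 t 15.369 v 92.9
   pass 1074.5 t 22.716 v 17.0
c 8 [ 99.27 189.36   9.94] rms 0.62 last 15.075 686.3 v 96.7
   pass 714.5 t 15.375 v 91.4
```

The fit is exponential with a time constant of about 6.3 s. The next pass, at about 21.2 s and 37°/s, suits a precise brake, so I'll let it go by now and keep tracking.

arm_command(
  deltas=[-1,0,0,0,0,-1,0,0,0,0,-1,0,0,0,0,-1,0,0,0,0,-1,0,0,0,0,-1,0,0,0,0,-1,0,0,0,0,-1,0,0,0,0,-1,0,0,0,0,-1,0,0,0,0,-1,0,0,0,0,-1,0,0,0,0],
)

```text
time: 16.62
position: [0.4586, 0.0454, 0.0197]
tool_rot: [-0.0, 1.0, -0.0, 0.0]
ft_force: [-0.6, -0.2, -0.3]
grip_width: 0.0006
grip_force: 0.0
```

arm_command(
  deltas=[-1,0,0,0,0,-1,0,0,0,0,-1,0,0,0,0,-1,0,0,0,0,-1,0,0,0,0,-1,0,0,0,0,-1,0,0,0,0,-1,0,0,0,0,-1,0,0,0,0,-1,0,0,0,0,-1,0,0,0,0,-1,0,0,0,0],
)

```text
time: 18.12
position: [0.4586, 0.0454, 0.0197]
tool_rot: [-0.0, 1.0, -0.0, 0.0]
ft_force: [0.2, 0.2, -0.8]
grip_width: 0.0002
grip_force: 0.0
```

```bash
python3 track.py 4 scene; python3 fit.py
```

```text
18.125 [0.4586 0.0454 0.0197] [ 0.21  0.24 -0.83] [-59.   94.9]
scene 18.125 -159.965 24.0
scene 18.175 -157.343 23.0
scene 18.225 -154.238 22.0
scene 18.275 -151.539 24.0
c 0 [ 97.7  193.41   6.13] rms 0.69 last 18.275 928.5 v 57.9
   pass 1074.5 t 21.516 v 34.1
c 2 [ 98.64 191.34   6.92] rms 0.45 last 18.275 928.5 v 56.5
   pass 1074.5 t 21.812 v 28.4
c 4 [ 99.59 189.31   7.93] rms 0.57 last 18.275 928.5 v 55.2
   pass 1074.5 t 22.276 v 20.8
c 8 [101.46 185.39  11.21] rms 1.29 last 18.275 928.5 v 52.4
```

arm_command(
  deltas=[-1,0,0,0,0,-1,0,0,0,0,-1,0,0,0,0,-1,0,0,0,0,-1,0,0,0,0,-1,0,0,0,0,-1,0,0,0,0,-1,0,0,0,0,-1,0,0,0,0,-1,0,0,0,0,-1,0,0,0,0,-1,0,0,0,0],
)

```text
time: 19.82
position: [0.4585, 0.0454, 0.0196]
tool_rot: [-0.0, 1.0, -0.0, -0.0]
ft_force: [0.9, 0.2, -0.6]
grip_width: 0.0002
grip_force: 0.0
```

arm_command(
  deltas=[-1,0,0,0,0,-1,0,0,0,0,-1,0,0,0,0,-1,0,0,0,0,-1,0,0,0,0,-1,0,0,0,0],
)

```text
time: 20.58
position: [0.4586, 0.0454, 0.0196]
tool_rot: [-0.0, 1.0, 0.0, 0.0]
ft_force: [-0.3, -0.8, 0.3]
grip_width: -0.0001
grip_force: 0.0
```

```bash
python3 track.py 6 scene; python3 fit.py
```

```text
20.575 [0.4586 0.0454 0.0196] [-0.33 -0.83  0.3 ] [-59.   94.9]
scene 20.575 -49.952 32.0
scene 20.625 -48.412 34.0
scene 20.675 -46.683 33.0
scene 20.725 -45.257 37.0
scene 20.775 -44.014 34.0
scene 20.825 -42.071 34.0
c 0 [ 95.46 196.71   5.89] rms 2.13 last 20.825 1037.9 v 36.3
   pass 1074.5 t 21.85 v 30.5
c 2 [ 97.61 192.83   6.77] rms 1.02 last 20.825 1037.9 v 34.0
   pass 1074.5 t 22.004 v 26.4
c 4 [ 99.78 189.03   7.97] rms 0.54 last 20.825 1037.9 v 31.5
   pass 1074.5 t 22.224 v 21.3
c 8 [104.17 181.73  12.27] rms 2.67 last 20.825 1037.9 v 26.2
```

arm_command(
  deltas=[-1,0,0,0,0,-1,0,0,0,0,-1,0,0,0,0,-1,0,0,0,0,-1,0,0,0,0,-1,0,0,0,0],
)

```text
time: 21.62
position: [0.4585, 0.0454, 0.0196]
tool_rot: [-0.0, 1.0, -0.0, -0.0]
ft_force: [-0.4, -0.7, -0.6]
grip_width: 0.0006
grip_force: 0.0
```

```bash
python3 track.py 5 scene; python3 fit.py
```

```text
21.625 [0.4585 0.0454 0.0196] [-0.43 -0.68 -0.61] [-59.1  94.9]
scene 21.625 -19.19 32.0
scene 21.675 -17.902 32.0
scene 21.725 -16.943 33.0
scene 21.775 -15.317 34.0
scene 21.825 -14.388 33.0
c 0 [ 94.21 198.39   5.79] rms 2.82 last 21.825 1065.6 v 30.0
   pass 1074.5 t 21.98 v 29.2
c 2 [ 96.99 193.63   6.71] rms 1.37 last 21.825 1065.6 v 27.1
   pass 1074.5 t 22.081 v 25.6
c 4 [ 99.82 188.98   7.97] rms 0.51 last 21.825 1065.6 v 24.0
   pass 1074.5 t 22.218 v 21.4
c 8 [105.57 180.07  12.74] rms 3.3 last 21.825 1065.6 v 17.5
   pass 1074.5 t 22.868 v 8.1
```

arm_command(
  deltas=[-1,0,0,0,0,-1,0,0,0.0045,0,-1,0,0,0.0055,0,-1,0,0,0,0,-1,0,0,0,0,-1,0,0,0,0],
)

```text
time: 22.62
position: [0.4597, 0.0459, 0.0122]
tool_rot: [0.0, 1.0, 0.0, 0.002]
ft_force: [-2.6, 3.5, 29.1]
grip_width: 0.0005
grip_force: 14.8
```

Run:
```python
from h import *
for n in ("scene","scene","scene","side","side"): print(n,np.round(tab(n),2))
o=status.get_obs(); print(o["time"],o["position"].round(4),o["ft_force"].round(1))
a=[imaging.camera(n)[0][...,::-1] for n in ("scene","side")]
for k,(i,b) in enumerate(zip(a,((215,170),(230,170)))):
    a[k]=cv2.resize(i[b[1]:b[1]+150,b[0]:b[0]+150],(400,400),interpolation=cv2.INTER_CUBIC)
cv2.imwrite("pics/end.png",np.hstack(a))
```

```text
scene [22.62 -7.57 35.  ]
scene [22.68 -6.61 34.  ]
scene [22.72 -6.32 33.  ]
side [22.78 -6.49 26.  ]
side [ 22.82 -12.66  30.  ]
22.875 [0.4598 0.0459 0.0123] [-2.   3.1 29.6]
```

View pics/end.png

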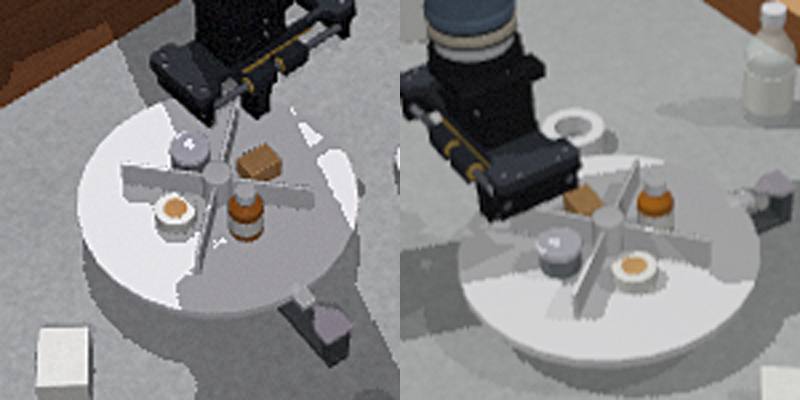

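The last picture shows the tab at crop (303,293), pointing straight at the arrow (332,325), with the fingertip pressing on the disc at 29 N. The tab reads about -6.5° against the arrow's -5.5°, and the disc is still. I'm handing it in.

```bash
python3 -c "
from rig import order; print(order.hand_in())"
```

```text
the job is handed in; nothing more can be done
None
```

I flicked the carousel anticlockwise; it spun freely past the arrow three times, I braked it on the fourth pass with the tab about 1° short of the arrow, and handed in at about 23 s with the fingertip still pressing at 29 N (an earlier flick missed, and an accidental nudge turned the disc about 20° before the real one).

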